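# Set up and take a record photograph

### The job

Set up the record photograph: stand the sample bottle upright in the middle of the round plinth, and lay the flat photo scale, face up, centred along the narrow sloped rail of the scale rest, lying flat on the slope above its two stop pins. Once both have been let go and stand still, press the plunger of the shutter release fully down to its stop and let it spring back. Do not tip the sample bottle over, and leave the foam block, tweezers, dropper bottle and hand lens where they are.

Things in the scene. Friction and masses are not known exactly. Their poses are not given: they have to be found in the camera images.
- sample_bottle: White plastic powder bottle with a brown lower part (powder) and a narrower neck and cap, 37 mm diameter, 78 mm tall, about 90 g, standing on the table. Origin: centre of its underside; z up along its axis. The body below the shoulder is a plain cylinder, good to grip.
- scale_bar: Flat black and white photo scale, a rigid bar 20 mm wide, 100 mm long, 8 mm thick, about 60 g, lying face up on the table. Origin: centre of its underside; z points out of its face. Its own x, y axes are 6 degrees askew to the bar: take the bar's direction from scale_mid.
- scale_mid (a point): Centre of the photo scale's underside, axes square with the bar: x across its 20 mm width, y along its 100 mm length, z out of its face.
- scale_rest: Fixed grey stand: foot 80 (own x) x 108 (own y) x 10 mm, two posts at y = -34, +34 mm, carrying a narrow aluminium rail 96 mm long (along own y), 16 mm wide, 6 mm thick, sloped 25 degrees (0.436 rad): it rises toward own +x (away from the robot). Two stop pins stand 7 mm out of the slope below its lower edge at y = -36, +36 mm. Origin: centre of the foot's underside.
- rail_mid (a point): Centre of the rail's upper, sloped face, 70 mm above the table; axes are those of scale_rest (not tilted). The inner sides of the stop pins are 12 mm down the slope from here, so a scale centred on the rail clears them by 2 mm. Fingers have free room between the pins (60 mm) and beyond the upper edge.
- plinth: Fixed round grey plinth 70 mm tall: foot 80 mm diameter, thin column, flat round top 50 mm diameter. Origin: centre of the foot's underside, z up.
- plinth_top (a point): Centre of the plinth's flat top, 70 mm above the table.
- release: Fixed remote shutter release: black round foot 72 mm diameter rising to a 36 mm tall collar, with a sprung steel plunger standing out of the middle. Origin: centre of its underside.
- plunger_top (a point): Top centre of the plunger's domed steel head (30 mm diameter), 60 mm above the table when up; moves down with it.
- plunger (a joint): Travel of the plunger in m: 0 = up, 0.012 = fully down at its stop. A spring pushes it back; it takes about 2 N to start it and 6 N to hold it fully down.
- foam_block: Black foam block, 44 x 79 x 16 mm, loose on the table; leave alone.
- tweezers: Steel tweezers, 126 x 24 x 8 mm, loose on the table; leave alone.
- dropper_bottle: Brown dropper bottle with black pipette cap, 33 mm diameter, 102 mm tall, loose; leave alone.
- loupe: Black hand lens with a handle, 122 x 66 x 10 mm, loose on the table; leave alone.
There are look-alikes about, which are no part of the job. Leave any pink or purple look-alike of the scale_bar alone. Leave any red look-alike of the sample_bottle alone.

How it is judged:
By the outcome, as a careful person would: the job done as asked, in the order asked, and still so for the second after the job is handed in, with the robot touching nothing.
It also fails if it takes over 64 s, if anything falls off the work surface, if the arm or the gripper's body presses on something with over 40 N, if the wrist force passes 120 N, or if a joint passes its speed limit or range.

### The arm

A 6-joint arm with a two-finger parallel gripper is mounted at the origin on a cart in front of the work surface, level with it; the furniture and walls round the work are solid. World frame = base frame: x ahead of the robot, y to its left, z up, the work surface at z = 0. Lengths are in m, angles in rad, forces in N, time in s.
With the tool pointing down it reaches from about 0.3 to 0.875 m from the base axis. Payload 6.4 kg.
Tool frame: the origin (TCP) lies midway between the tips of the shut fingers; the grasp point (between the pads) lies 19 mm behind it; z points along the fingers, y is the line along which they close (so a half turn about z gives the same grasp; the last joint's range is limited). The gripper opens to 85 mm and grips with 20 to 120 N. Pads are 22 mm wide; open, the fingers measure 114 mm over their backs; the gripper's body (76 mm by 85 mm) begins 54 mm behind the grasp point. The pads swing forward as they close: fully open they stand 13 mm farther back than shut.
Start: joints at [0.962, 0.181, 1.607, -0, 1.354, -0.206], TCP at [0.225, 0.529, 0.231] pointing down, gripper open.
Joint ranges: [-2.99, 2.99], [-0.89, 2.07], [0.3, 2.58], [-1.14, 4.28], [0, 2.63], [-3.12, 3.12]. Speed limits (rad/s): [2.57, 2.57, 3.01, 3.14, 3.14, 3.14].

### API

Orientations are given as a rotation vector (axis times angle).
In Python, from rig import env gives the robot as it stands. The module is installed in compiled form; this text tells all that it offers.
- The arm moves only by the tool step_arm, never from a script. Its argument "series" is a list of rows, each a list of 7 numbers: the shift along the world's x, y, z in units of 25 mm (1.0 is 25 mm), then the turn, a rotation vector about the world's x, y, z in units of 5 degrees (1.0 is 5 degrees), then the opening, from -1 (shut) to 1 (fully open). In form: [[dx, dy, dz, rx, ry, rz, gripper], ...]. A call has 1 to 12 rows; each row shifts and turns the commanded pose from where the row before left it; what a row does not reach is not made up. A row lasts 1/8 s, in which the tool goes at most 62.5 mm and 10.7 degrees, less where a joint would pass 70% of its speed; a pose out of reach is approached as far as the arm can. A call is refused whole if a number of a shift passes 1 or a number of a turn 1, either way. A call with a gripper value outside its range is refused whole. The fingers move at their own pace and stop on an object; "squeeze" is the grip in N (left out, the last holds). Time passes only in rows, so rows that do not move let the fingers close. It gives the time, the measured TCP pose, the force, the opening and the grip force at its end, in the units of the state.
- env.get_state(): the state, without advancing time (a new reading comes with each control period).
- env.camera(name): name is "scene" or "top" or "wrist"; returns (picture, depth): 400x640x3 uint8, blue, green, red; 400x640 float32, m along the optical axis (not along the pixel's ray), 0 where there is no reading.
- env.camera_params(name): a dict with "K" (3x3 intrinsics, pixels), "rvec" (rotation vector, rad) and "tvec" (3), from world to camera coordinates, as OpenCV has them; the wrist camera has in their place "tool_from_camera" (4x4, takes a point from camera to tool coordinates, whose origin is the TCP and whose axes are the flange's). Camera axes: x right, y down, z forward; pixel columns grow to the right and rows downward; lengths in m; the calibration is good to about 2 mm. A picture is of the moment at which its call begins: read the wrist's pose just before it. camera_params takes no time and is no camera call.
- env.finish_job(): hands the job in; it is judged then, once.
The state is a dict: "t": time; "q": joint angles; "qvel": joint speeds; "effort": joint torques, N m; "position": TCP position; "tcp_rot": TCP orientation; "force": force on the tool from outside, world axes, zero at the start; "ft_torque": the same for the moment, N m; "width": opening from 0.0 (shut) to 1.0 (fully open); "finger_force": force on a finger pad.
Only numpy, scipy, OpenCV 4.12 (cv2) and the standard library are available. Lean on these libraries where they do the work, as an engineer would, in place of code of your own. Each camera call takes 0.05 s, during which the arm holds its last target. There are 200 camera calls.

## Working session

There is one attempt and no reset: what is moved stays moved. The work goes in short steps, Python scripts to look and compute and a tool call to move; the robot and the scene stay as the last step left them, time stands still between calls to the robot, and variables do not carry over. Pictures are saved under pics/ and viewed, at most 10 in all, crops included, and the job is handed in when it is done.

Besides the shell and the picture viewer there is one more tool, called after "Call:" by a JSON object that holds its "method" and its "body", one argument or row to a line. step_arm: Moves the arm, as the interface text tells. Its arguments: {"type":"object","properties":{"series":{"type":"array","items":{"type":"array","items":{"type":"number"}}},"squeeze":{"type":"number"}},"required":["series"]}

```bash
mkdir -p pics
cat > h.py <<'E'
import numpy as np, cv2
from rig import env
from scipy.spatial.transform import Rotation as R
def cloud(name):
    s=env.get_state(); im,d=env.camera(name); p=env.camera_params(name); K=np.array(p["K"])
    v,u=np.mgrid[:400,:640]
    P=np.stack([(u-K[0,2])/K[0,0]*d,(v-K[1,2])/K[1,1]*d,d],-1)
    if name=="wrist":
        T=np.array(p["tool_from_camera"]); P=P@T[:3,:3].T+T[:3,3]
        P=P@R.from_rotvec(s["tcp_rot"]).as_matrix().T+np.array(s["position"])
    else:
        M=cv2.Rodrigues(np.array(p["rvec"],float))[0]; P=(P-np.array(p["tvec"]).ravel())@M
    P[d==0]=np.nan
    return im,d,P
E
python3 - <<'E'
from h import *
for n in ("top","scene"):
    im,d,P=cloud(n); cv2.imwrite(f"pics/{n}0.png",im); np.savez(f"{n}0.npz",im=im,P=P)
s=env.get_state(); print(s["t"],s["position"],s["tcp_rot"],s["force"],s["width"])
E
```

```text
0.1 [0.22510741 0.52854667 0.2304417 ] [-6.28329755e-01 -3.07748844e+00  2.41089795e-03] [-0.15790321 -0.48764047 -0.14028408] 1.0026377803784519
```

View pics/top0.png

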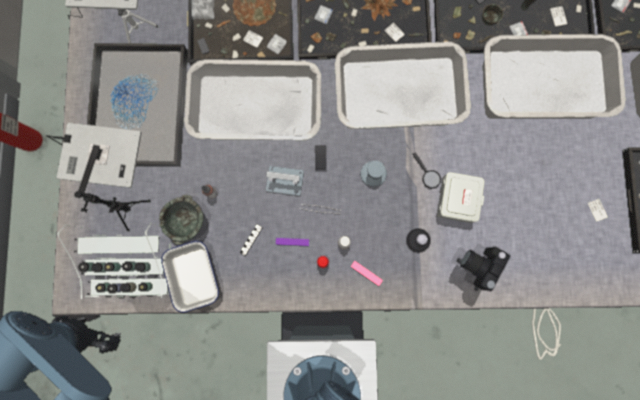

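View pics/scene0.png

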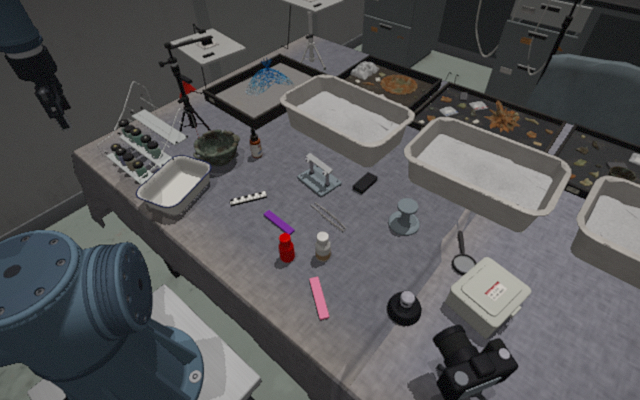

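The top view shows the black-and-white scale at (251,239), with a purple (292,242) and a pink (367,273) look-alike. The white bottle is at (345,243), with a red look-alike at (323,262). The rest is at (285,180), the plinth at (373,173) and the release at (418,240). The black-and-white bar and the white bottle with the brown base match the description, so I'll confirm those in a crop and measure.

Run:
```python
from h import *
T=np.load("top0.npz");S=np.load("scene0.npz")
im,P=T["im"],T["P"]
a=cv2.resize(im[155:290,230:440],None,fx=3.6,fy=3.6,interpolation=2)[:, :760]
b=cv2.resize(S["im"][150:330,220:440],None,fx=3.4,fy=3.4,interpolation=2)
cv2.imwrite("pics/crop_top.png",a);
cv2.imwrite("pics/crop_scene.png",b[:600])
for n,(u,v) in dict(scale=(251,239),purple=(292,242),pink=(367,273),bottle=(345,243),red=(323,262),plinth=(373,173),rest=(285,180),rel=(420,240)).items():
    print(n,np.round(P[v,u],4))
for nm,D in (("top",T),("scene",S)):
    im,P=D["im"],D["P"]; hsv=cv2.cvtColor(im,cv2.COLOR_BGR2HSV)
    print(nm)
    def reg(n,c,r,z0,z1):
        m=(np.hypot(P[...,0]-c[0],P[...,1]-c[1])<r)&(P[...,2]>z0)&(P[...,2]<z1)
        q=P[m]
        if len(q)<4: print(n,len(q));return
        lo,hi=q.min(0),q.max(0)
        rect=cv2.minAreaRect(q[:,:2].astype(np.float32))
        cc=cv2.minEnclosingCircle(q[:,:2].astype(np.float32))
        print(n,len(q),"mid",np.round((lo+hi)/2,4),"mean",np.round(q.mean(0),4),"rect",np.round(rect[0],4),np.round(rect[1],3),round(rect[2],1),"circ",np.round(cc[0],4),round(cc[1],4))
    g=T["P"]
    reg("scale",g[239,251],.07,.004,.03)
    reg("bottle_top",g[243,345],.03,.055,.09)
    reg("bottle_all",g[243,345],.03,.01,.09)
    reg("plinth",g[173,373],.05,.06,.08)
    reg("rest",g[180,285],.08,.055,.09)
    reg("restfoot",g[180,285],.08,.006,.015)
    reg("rel_top",g[240,420],.05,.052,.07)
    reg("rel_foot",g[240,420],.05,.01,.045)
```

```text
scale [0.4488 0.2007 0.0087]
purple [0.4377 0.0773 0.0127]
pink [ 0.3428 -0.1438  0.0079]
bottle [ 0.429  -0.0772  0.0779]
red [ 0.3766 -0.0141  0.0794]
plinth [ 0.6303 -0.1634  0.073 ]
rest [0.6278 0.0977 0.0054]
rel [ 0.4349 -0.2923  0.0622]
top
scale 254 mid [0.4451 0.1983 0.0087] mean [0.4482 0.2036 0.0072] rect [0.4489 0.2013] [0.137 0.117] 32.7 circ [0.4497 0.2006] 0.0695
bottle_top 78 mid [ 0.4338 -0.0749  0.07  ] mean [ 0.4339 -0.0754  0.0761] rect [ 0.4339 -0.0755] [0.025 0.027] 25.0 circ [ 0.4344 -0.075 ] 0.014
bottle_all 130 mid [ 0.4338 -0.076   0.0498] mean [ 0.4327 -0.0746  0.0637] rect [ 0.4341 -0.0757] [0.035 0.034] 24.0 circ [ 0.4343 -0.0764] 0.0183
plinth 229 mid [ 0.6427 -0.1722  0.0686] mean [ 0.6427 -0.1719  0.0693] rect [ 0.6429 -0.1714] [0.049 0.048] 30.9 circ [ 0.6431 -0.172 ] 0.0253
rest 206 mid [0.6222 0.0984 0.0681] mean [0.6255 0.0994 0.0688] rect [0.6228 0.0998] [0.095 0.027] 80.9 circ [0.633  0.0982] 0.0475
restfoot 610 mid [0.6332 0.0931 0.0104] mean [0.6218 0.0974 0.0096] rect [0.6355 0.0908] [0.121 0.102] 81.1 circ [0.6282 0.0968] 0.0666
rel_top 77 mi
[... 713 characters left out ...]
linth 277 mid [ 0.6436 -0.1695  0.0668] mean [ 0.6419 -0.1695  0.0682] rect [ 0.6444 -0.1686] [0.049 0.049] 18.0 circ [ 0.6438 -0.1694] 0.0255
rest 203 mid [0.6222 0.1025 0.065 ] mean [0.625  0.1015 0.0673] rect [0.6223 0.1034] [0.097 0.025] 80.9 circ [0.6273 0.1025] 0.0487
restfoot 617 mid [0.6223 0.103  0.0105] mean [0.6209 0.1001 0.0087] rect [0.6264 0.1029] [0.108 0.081] 81.2 circ [0.6258 0.1019] 0.0652
rel_top 146 mid [ 0.4383 -0.2953  0.0563] mean [ 0.437  -0.2963  0.0567] rect [ 0.438  -0.2955] [0.026 0.027] 8.3 circ [ 0.4382 -0.2959] 0.0142
rel_foot 701 mid [ 0.4364 -0.2962  0.0237] mean [ 0.4281 -0.2991  0.0234] rect [ 0.4361 -0.2956] [0.064 0.067] 37.0 circ [ 0.4371 -0.296 ] 0.0354
```

View pics/crop_top.png

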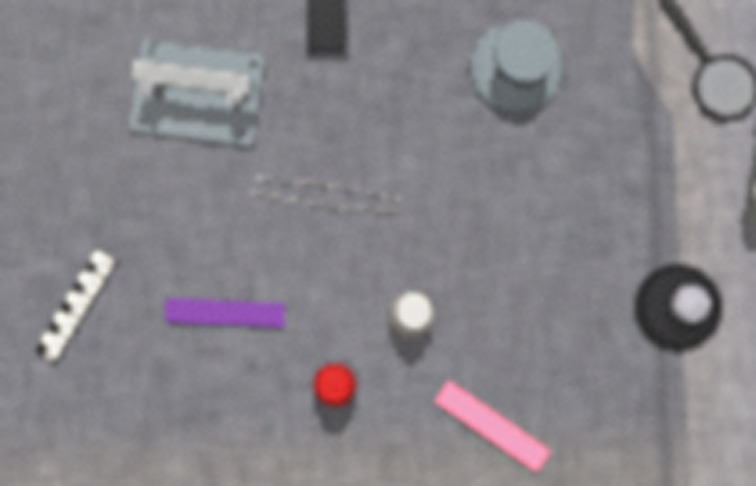

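View pics/crop_scene.png

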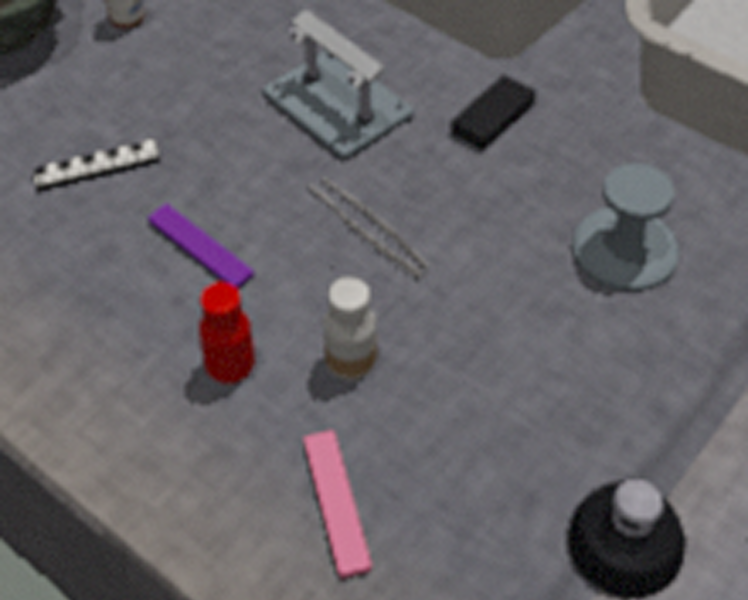

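The crops confirm it. The black-and-white bar (crop 75,305) is the scale, and the white bottle with the brown lower part (crop 412,312 top; 350,330 scene) is the sample bottle. I'll move above the scale and refine with the wrist camera.

Call:
{"method": "step_arm", "body": {
  "series": [
    [0.75,-1,0,0,0,-0.13,0],
    [0.75,-1,0,0,0,-0.13,0],
    [0.75,-1,0,0,0,-0.13,0],
    [0.75,-1,0,0,0,-0.13,0],
    [0.75,-1,0,0,0,-0.13,0],
    [0.75,-1,0,0,0,-0.13,0],
    [0.75,-1,0,0,0,-0.13,0],
    [0.75,-1,0,0,0,-0.13,0],
    [0.75,-1,0,0,0,-0.13,0],
    [0.75,-1,0,0,0,-0.13,0],
    [0.75,-1,0,0,0,-0.13,0],
    [0.75,-1,0,0,0,-0.13,0]
  ]
}}

```text
t: 1.6
position: [0.4506, 0.2281, 0.2309]
tcp_rot: [-0.837, -3.027, 0.001]
force: [-0.0, 1.4, 0.4]
width: 0.5
finger_force: 0.0
```

Call:
{"method": "step_arm", "body": {
  "series": [
    [0,0,0,0,0,0,0],
    [0,0,0,0,0,0,0]
  ]
}}

```text
t: 1.85
position: [0.4499, 0.2292, 0.2309]
tcp_rot: [-0.836, -3.027, 0.0]
force: [-1.0, -0.1, 0.3]
width: 0.499
finger_force: 0.0
```

```bash
cat >> h.py <<'E'
def blob(P,c,r,z0,z1):
    m=(np.hypot(P[...,0]-c[0],P[...,1]-c[1])<r)&(P[...,2]>z0)&(P[...,2]<z1)
    m=m.astype(np.uint8); n,l,st,_=cv2.connectedComponentsWithStats(m)
    if n<2: return None
    k=1+np.argmax(st[1:,4]); q=P[l==k]; rect=cv2.minAreaRect(q[:,:2].astype(np.float32))
    cc=cv2.minEnclosingCircle(q[:,:2].astype(np.float32))
    return len(q),np.round(q.mean(0),4),np.round(np.median(q[:,2]),4),"rect",np.round(rect[0],4),np.round(rect[1],4),round(rect[2],2),"circ",np.round(cc[0],4),round(cc[1],4)
def pose():
    s=env.get_state(); M=R.from_rotvec(s["tcp_rot"]).as_matrix()
    print("t",round(s["t"],2),"p",np.round(s["position"],4),"toolz",np.round(M[:,2],3),"tooly deg",round(np.degrees(np.arctan2(M[1,1],M[0,1])),2),"q",np.round(s["q"],2),"w",round(s["width"],3),"F",np.round(s["force"],1),"ff",s["finger_force"])
E
python3 - <<'E'
from h import *
pose()
im,d,P=cloud("wrist"); cv2.imwrite("pics/w1.png",im); np.savez("w1.npz",im=im,P=P)
print(blob(P,(.448,.202),.08,.004,.02))
g=P[::40,::80]; print(np.round(g[[0,4,9]][:,[0,4,7]],3).tolist())
E
```

```text
t 1.85 p [0.4499 0.2292 0.2309] toolz [-0.001  0.    -1.   ] tooly deg 59.11 q [ 0.24  0.02  1.78  0.    1.34 -0.8 ] w 0.499 F [-1.  -0.1  0.3] ff 0.0
(1245, array([0.4483, 0.2059, 0.0086]), np.float64(0.0086), 'rect', array([0.4495, 0.2048]), array([0.0195, 0.0987]), 58.54, 'circ', array([0.4496, 0.205 ]), 0.0501)
[[[0.11, 0.025, -0.001], [0.288, 0.321, 0.002], [0.408, 0.45, 0.125]], [[-0.077, -0.857, -0.74], [0.435, 0.232, 0.001], [0.587, 0.487, 0.002]], [[0.441, -0.293, 0.038], [0.441, 0.233, 0.309], [0.748, 0.355, 0.106]]]
```

View pics/w1.png

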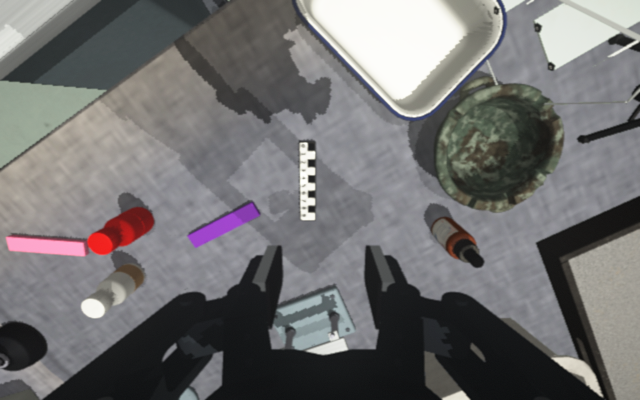

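The wrist view shows the bar face up at about (307,180), squarely between the fingers. I'll descend and grip it.

Call:
{"method": "step_arm", "body": {
  "series": [
    [-0.04,-0.5,-1,0,0,0,0],
    [0,-0.49,-1,0,0,0,0],
    [0,0,-1,0,0,0,0],
    [0,0,-1,0,0,0,0],
    [0,0,-1,0,0,0,0],
    [0,0,-1,0,0,0,0],
    [0,0,-1,0,0,0,0],
    [0,0,-1,0,0,0,0],
    [0,0,-0.6,0,0,0,0],
    [0,0,-0.36,0,0,0,0],
    [0,0,-0.2,0,0,0,0],
    [0,0,0,0,0,0,0]
  ]
}}

```text
t: 3.4
position: [0.4496, 0.2044, 0.0025]
tcp_rot: [0.836, 3.028, 0.0]
force: [-0.2, 0.9, 0.3]
width: 0.501
finger_force: 0.0
```

Call:
{"method": "step_arm", "body": {
  "series": [
    [0,0,0,0,0,0,-0.3],
    [0,0,0,0,0,0,-0.45],
    [0,0,0,0,0,0,-0.6],
    [0,0,0,0,0,0,-0.8],
    [0,0,0,0,0,0,-0.8],
    [0,0,0,0,0,0,-0.8]
  ],
  "squeeze": 40
}}

```text
t: 4.15
position: [0.4499, 0.2043, 0.003]
tcp_rot: [0.836, 3.027, 0.001]
force: [-1.0, -0.0, 5.5]
width: 0.22
finger_force: 39.4
```

```bash
python3 -c "
from h import *
pose()"
```

```text
t 4.15 p [0.4499 0.2043 0.003 ] toolz [ 0.001  0.    -1.   ] tooly deg 59.12 q [ 0.19  0.35  1.94 -0.    0.85 -0.85] w 0.22 F [-1.  -0.   5.5] ff 39.37893748283386
```

Call:
{"method": "step_arm", "body": {
  "series": [
    [0,0,0.5,0,0,0,-0.8],
    [0,0,1,0,0,0,-0.8],
    [0.68,-0.9,1,0,0,-1,-0.8],
    [0.68,-0.9,1,0,0,-1,-0.8],
    [0.68,-0.9,1,0,0,-1,-0.8],
    [0.68,-0.9,1,0,0,-1,-0.8],
    [0.68,-0.9,1,0,0,-1,-0.8],
    [0.68,-0.9,1,0,0,-1,-0.8],
    [0.68,-0.9,1,0,0,-1,-0.8],
    [0.68,-0.9,1,0,0,-1,-0.8],
    [0.68,-0.9,0.4,0,0,-1,-0.8],
    [0.68,-0.9,0,0,0,-1,-0.8]
  ]
}}

```text
t: 5.65
position: [0.6203, -0.0216, 0.2519]
tcp_rot: [2.04, 2.386, 0.002]
force: [0.3, -0.4, -0.5]
width: 0.216
finger_force: 39.3
```

Call:
{"method": "step_arm", "body": {
  "series": [
    [0,0,0,0,0,-1,-0.8],
    [0,0,0,0,0,-1,-0.8],
    [0,0,0,0,0,-1,-0.8],
    [0,0,0,0,0,-0.6,-0.8],
    [0,0,0,0,0,0,-0.8],
    [0,0,0,0,0,0,-0.8]
  ]
}}

```text
t: 6.4
position: [0.6193, -0.0207, 0.25]
tcp_rot: [2.386, 2.044, 0.0]
force: [-0.6, 0.5, 0.2]
width: 0.209
finger_force: 39.3
```

Run:
```python
from h import *
pose()
im,d,P=cloud("wrist"); cv2.imwrite("pics/w2.png",im); np.savez("w2.npz",im=im,P=P)
print(blob(P,(.625,.102),.08,.058,.09)); print(blob(P,(.625,.102),.08,.006,.014))
```

```text
t 6.4 p [ 0.6193 -0.0207  0.25  ] toolz [ 0.  0. -1.] tooly deg -8.82 q [-0.22  0.26  1.47  0.    1.41 -0.07] w 0.209 F [-0.6  0.5  0.2] ff 39.34585511684418
(1973, array([0.629 , 0.1034, 0.0699]), np.float64(0.0703), 'rect', array([0.6245, 0.1017]), array([0.0953, 0.0265]), 81.11, 'circ', array([0.6306, 0.1007]), 0.0482)
(5051, array([0.6303, 0.1014, 0.0102]), np.float64(0.0103), 'rect', array([0.6292, 0.1007]), array([0.1067, 0.0802]), 81.18, 'circ', array([0.6286, 0.1004]), 0.0653)
```

View pics/w2.png

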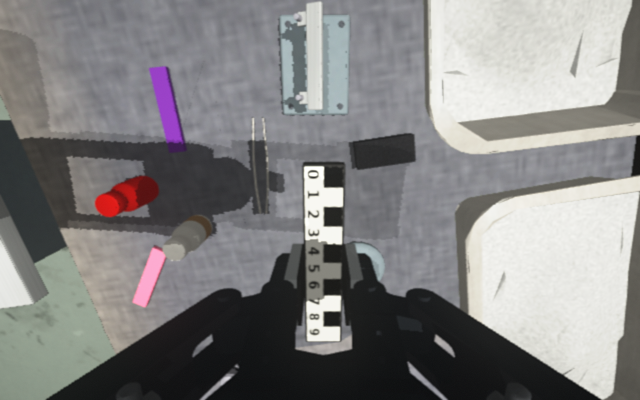

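Wrist view: the bar is held face up (323,250), and the rail (315,55) and its pins are visible. Next I'll get the bar's offset in the hand and the rail centre.

Run:
```python
from h import *
D=np.load("w2.npz");P=D["P"];s=env.get_state()
p=np.array(s["position"]);M=R.from_rotvec(s["tcp_rot"]).as_matrix()
Q=(P-p)@M
m=(abs(Q[...,1])<.008)&(abs(Q[...,2])<.02)&(abs(Q[...,0])<.08)
q=Q[m];print("bar in tool x",np.percentile(q[:,0],[0,.5,99.5,100]),"z med",np.median(q[:,2][abs(q[:,0])>.025]))
e=Q[(abs(Q[...,2]+.005)<.02)&(abs(abs(Q[...,0])-.035)<.01)&(abs(Q[...,1])<.02)]
for sg in(1,-1):
    k=e[e[:,0]*sg>0]; print(sg,len(k),"y ext",np.percentile(k[:,1],[1,99]) if len(k) else "", "z",np.median(k[:,2]) if len(k) else "")
a=np.radians(-8.85);c=np.array([.6292,.1007])
L=(P[...,:2]-c)@np.array([[np.cos(a),-np.sin(a)],[np.sin(a),np.cos(a)]])
m=(abs(L[...,1])<.055)&(abs(L[...,0])<.02)&(P[...,2]>.055)&(P[...,2]<.09)
for lo,hi in((-.055,.055),(-.028,.028)):
    k=m&(L[...,1]>lo)&(L[...,1]<hi);print("rail",k.sum(),np.percentile(L[k][:,0],[1,99]),np.percentile(L[k][:,1],[.5,99.5]),np.percentile(P[k][:,2],[1,99]))
    A=np.c_[L[k],np.ones(k.sum())];print(np.linalg.lstsq(A,P[k][:,2],rcond=None)[0])
```

```text
bar in tool x [-0.05066518 -0.0487089   0.0500675   0.05025362] z med -0.005710023192268313
1 1700 y ext [-0.00880526  0.01073074] z -0.005706611894090842
-1 1117 y ext [-0.00891788  0.01050861] z -0.005717416633881012
rail 1973 [-0.0161205   0.00846505] [-0.04741549  0.0471278 ] [0.06231166 0.07411777]
[ 0.34371928 -0.00182987  0.07010731]
rail 994 [-0.00651715  0.00845678] [-0.02737551  0.02775902] [0.06636882 0.07410061]
[0.36882896 0.00063867 0.07011514]
```

Call:
{"method": "step_arm", "body": {
  "series": [
    [-0.107,0.837,-0.5,-0.154,-0.988,0,-0.8],
    [-0.107,0.837,-0.5,-0.154,-0.988,0,-0.8],
    [-0.107,0.837,-0.5,-0.154,-0.988,0,-0.8],
    [-0.107,0.837,-0.5,-0.154,-0.988,0,-0.8],
    [-0.107,0.837,-0.5,-0.154,-0.988,0,-0.8],
    [-0.107,0.837,-0.5,0,0,0,-0.8],
    [0,0,-0.65,0,0,0,-0.8],
    [0,0,-0.65,0,0,0,-0.8],
    [0,0,-0.63,0,0,0,-0.8],
    [0,0,0,0,0,0,-0.8],
    [0,0,0,0,0,0,-0.8],
    [0,0,0,0,0,0,-0.8]
  ]
}}

```text
t: 7.95
position: [0.604, 0.1046, 0.1274]
tcp_rot: [2.113, 1.808, 0.403]
force: [0.1, 0.6, -1.7]
width: 0.21
finger_force: 39.4
```

```bash
cat > g.py <<'E'
from h import *
pose()
s=env.get_state();M=R.from_rotvec(s["tcp_rot"]).as_matrix();p=np.array(s["position"])
a=np.radians(-8.85);x=np.array([np.cos(a),np.sin(a),0]);y=np.array([-np.sin(a),np.cos(a),0])
th=np.radians(25);t=np.sin(th)*x-np.cos(th)*np.array([0,0,1]);u=np.cos(th)*x+np.sin(th)*np.array([0,0,1])
goal=np.array([.6293,.1007,.070])-.0025*t+.0005*u
G=np.c_[-np.cross(t,u)*-1*-1,u,t]; G[:,0]=np.cross(u,t)
dr=R.from_matrix(G@M.T).as_rotvec()
print("goal",goal,"d units",(goal-p)/.025,"rot units",np.degrees(dr)/5)
d=goal-p;print("along t,u,y mm",d@t*1e3,d@u*1e3,d@y*1e3,"t",t)
E
python3 g.py
```

```text
t 7.95 p [0.604  0.1046 0.1274] toolz [ 0.419 -0.065 -0.906] tooly deg -8.9 q [ 0.02  0.16  1.93 -0.12  0.62  0.26] w 0.21 F [ 0.1  0.6 -1.7] ff 39.434194564819336
goal [0.62870379 0.10079283 0.07247708] d units [ 0.98702618 -0.15359031 -2.19818244] rot units [-0.00195299  0.01683698  0.0083113 ]
along t,u,y mm 60.359631189808596 -0.5919226772365016 0.002260778965086964 t [ 0.41758678 -0.06501905 -0.90630779]
```

Call:
{"method": "step_arm", "body": {
  "series": [
    [0.227,-0.035,-0.506,0,0,0,-0.8],
    [0.227,-0.035,-0.506,0,0,0,-0.8],
    [0.227,-0.035,-0.506,0,0,0,-0.8],
    [0.227,-0.035,-0.506,0,0,0,-0.8],
    [0.03,-0.005,-0.07,0,0,0,-0.8],
    [0.025,-0.004,-0.055,0,0,0,-0.8],
    [0,0,0,0,0,0,-0.8],
    [0,0,0,0,0,0,-0.8]
  ]
}}

```text
t: 8.95
position: [0.6278, 0.1012, 0.0732]
tcp_rot: [2.113, 1.809, 0.402]
force: [0.9, -0.7, -1.0]
width: 0.215
finger_force: 39.4
```

```bash
python3 g.py
python3 - <<'E'
from h import *
im,d,P=cloud("scene"); cv2.imwrite("pics/s2.png",cv2.resize(im[110:230,260:420],None,fx=4.5,fy=4.5,interpolation=2))
E
```

```text
t 8.95 p [0.6278 0.1012 0.0732] toolz [ 0.418 -0.065 -0.906] tooly deg -8.88 q [ 0.01  0.3   1.9  -0.14  0.52  0.27] w 0.215 F [ 0.9 -0.7 -1. ] ff 39.44091081619263
goal [0.62870379 0.10079283 0.07247708] d units [ 0.03793062 -0.01505205 -0.03085499] rot units [-0.00241661  0.01114221  0.00386666]
along t,u,y mm 1.1195527226452509 0.5756606789831756 -0.22593240746871174 t [ 0.41758678 -0.06501905 -0.90630779]
```

View pics/s2.png

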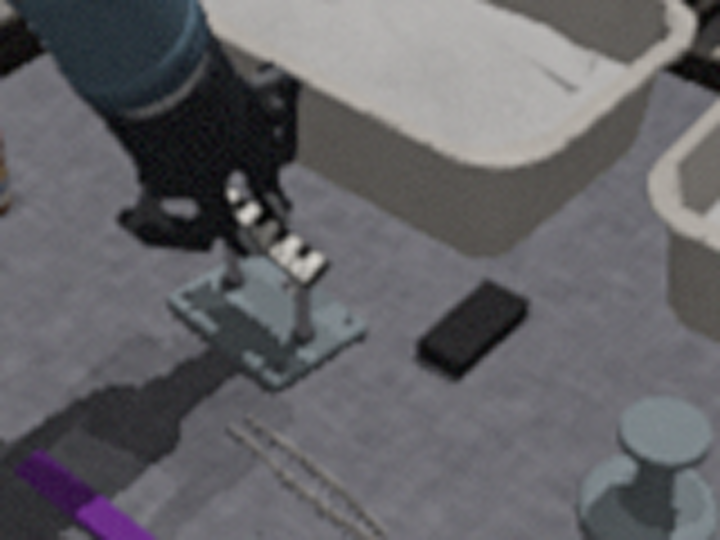

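The bar (275,235 in the crop) sits along the rail, between the fingers. No contact yet, so I'll creep down in 0.4–0.5 mm steps and watch the force.

Call:
{"method": "step_arm", "body": {
  "series": [
    [0.03,-0.005,-0.01,0,0,0,-0.8],
    [0.009,-0.001,-0.02,0,0,0,-0.8],
    [0.009,-0.001,-0.02,0,0,0,-0.8],
    [0,0,0,0,0,0,-0.8]
  ]
}}

```text
t: 9.5
position: [0.628, 0.1011, 0.073]
tcp_rot: [2.114, 1.81, 0.4]
force: [-17.6, -0.6, 20.6]
width: 0.219
finger_force: 42.3
```

Call:
{"method": "step_arm", "body": {
  "series": [
    [0.009,-0.001,-0.02,0,0,0,-0.8],
    [0.009,-0.001,-0.02,0,0,0,-0.8],
    [0,0,0,0,0,0,-0.8],
    [0,0,0,0,0,0,-0.8]
  ]
}}

```text
t: 10.0
position: [0.6281, 0.1011, 0.073]
tcp_rot: [2.113, 1.81, 0.4]
force: [-27.3, -0.1, 32.2]
width: 0.22
finger_force: 44.0
```

Call:
{"method": "step_arm", "body": {
  "series": [
    [-0.015,0.002,-0.005,0,0,0,-0.8],
    [-0.015,0.003,0.03,0,0,0,-0.8],
    [-0.015,0.003,0.03,0,0,0,-0.8],
    [0,0,0,0,0,0,-0.8],
    [0,0,0,0,0,0,-0.8]
  ]
}}

```text
t: 10.62
position: [0.628, 0.1011, 0.0731]
tcp_rot: [2.113, 1.809, 0.401]
force: [-10.0, -0.4, 12.6]
width: 0.213
finger_force: 41.1
```

```bash
python3 g.py
```

```text
t 10.62 p [0.628  0.1011 0.0731] toolz [ 0.418 -0.065 -0.906] tooly deg -8.86 q [ 0.01  0.3   1.9  -0.14  0.52  0.27] w 0.213 F [-10.   -0.4  12.6] ff 41.140955686569214
goal [0.62870379 0.10079283 0.07247708] d units [ 0.03005399 -0.01398512 -0.02536609] rot units [0.00179805 0.00479148 0.00288129]
along t,u,y mm 0.9112233607289113 0.45359263377030684 -0.22987172542369233 t [ 0.41758678 -0.06501905 -0.90630779]
```

Call:
{"method": "step_arm", "body": {
  "series": [
    [-0.014,0.002,0.018,0,0,0,-0.8],
    [0,0,0,0,0,0,-0.5],
    [0,0,0,0,0,0,-0.4],
    [0,0,0,0,0,0,-0.3],
    [0,0,0,0,0,0,-0.2],
    [0,0,0,0,0,0,-0.1],
    [0,0,0,0,0,0,-0.1]
  ]
}}

```text
t: 11.5
position: [0.6276, 0.1011, 0.0724]
tcp_rot: [2.114, 1.809, 0.401]
force: [-0.6, -0.5, 0.3]
width: 0.444
finger_force: 0.0
```

Call:
{"method": "step_arm", "body": {
  "series": [
    [-0.1,0.016,0.217,0,0,0,-0.1],
    [-0.2,0.031,0.435,0,0,0,-0.1],
    [-0.4,0.062,0.87,0,0,0,-0.1],
    [-0.4,0.062,0.87,0,0,0,-0.1],
    [-0.4,0.062,0.87,0,0,0,-0.1],
    [-0.1,-0.2,0.9,0,0,0,-0.1],
    [0,-0.5,0.9,0,0,0,-0.1],
    [0,-0.7,0.5,0,0,0,-0.1],
    [0,-0.7,0.5,0,0,0,-0.1],
    [0,0,0,0,0,0,-0.1]
  ]
}}

```text
t: 12.75
position: [0.5882, 0.0536, 0.2261]
tcp_rot: [2.113, 1.806, 0.404]
force: [0.5, -0.1, 0.2]
width: 0.449
finger_force: 0.0
```

```bash
cat > c.py <<'E'
from h import *
import sys
pose()
im,d,P=cloud("wrist"); cv2.imwrite(f"pics/{sys.argv[1]}.png",im)
a=np.radians(-8.85);c=np.array([.6292,.1007])
L=(P[...,:2]-c)@np.array([[np.cos(a),-np.sin(a)],[np.sin(a),np.cos(a)]])
k=(abs(L[...,1])<.07)&(abs(L[...,0])<.03)&(P[...,2]>.066)&(P[...,2]<.1)
print(k.sum(),np.percentile(L[k][:,0],[1,99]),np.percentile(L[k][:,1],[.5,99.5]),np.percentile(P[k][:,2],[1,99]))
print("z=ax+by+c",np.linalg.lstsq(np.c_[L[k],np.ones(k.sum())],P[k][:,2],rcond=None)[0], cv2.minAreaRect(P[k][:,:2].astype(np.float32)))
for n,cc,z in(("plinth",(.643,-.171),(.06,.08)),("bottle",(.434,-.075),(.05,.09)),("botbody",(.434,-.075),(.015,.05))): print(n,blob(P,cc,.04,*z))
E
python3 c.py w3
```

```text
t 12.75 p [0.5882 0.0536 0.2261] toolz [ 0.421 -0.066 -0.905] tooly deg -8.98 q [-0.1  -0.05  1.92 -0.03  0.83  0.08] w 0.449 F [ 0.5 -0.1  0.2] ff 0.0
2449 [-0.01639736  0.0086488 ] [-0.04945501  0.04930878] [0.06991554 0.08288727]
z=ax+by+c [0.44025879 0.00160769 0.07936823] ((0.6249443292617798, 0.10138072073459625), (0.09943031519651413, 0.028639519587159157), 81.7054672241211)
plinth (939, array([ 0.6447, -0.1665,  0.0701]), np.float64(0.0706), 'rect', array([ 0.6462, -0.1683]), array([0.046, 0.049]), 72.07, 'circ', array([ 0.646 , -0.1704]), 0.0255)
bottle (149, array([ 0.4336, -0.062 ,  0.0527]), np.float64(0.0526), 'rect', array([ 0.4333, -0.0621]), array([0.0261, 0.0074]), 19.29, 'circ', array([ 0.4343, -0.0649]), 0.0131)
botbody (697, array([ 0.4401, -0.0602,  0.033 ]), np.float64(0.0327), 'rect', array([ 0.4388, -0.0651]), array([0.0179, 0.0352]), 82.85, 'circ', array([ 0.4379, -0.0719]), 0.0178)
```

View pics/w3.png

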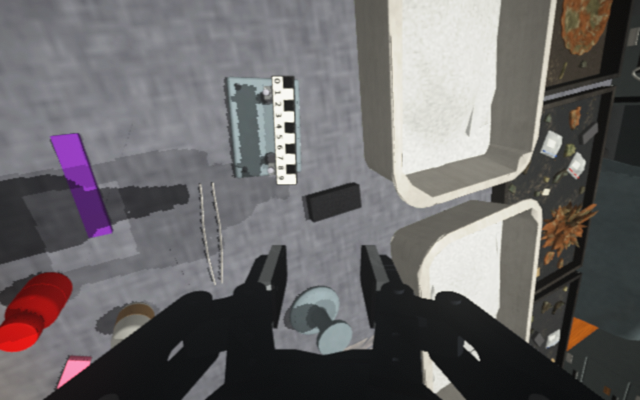

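The scale lies on the rail above both pins (283,130), its ends symmetric to about 0.1 mm. Next is the bottle: the tool goes vertical, yawed about 45° and offset for a view.

Call:
{"method": "step_arm", "body": {
  "series": [
    [-0.42,-0.52,0.2,0.154,0.988,0,0.4],
    [-0.42,-0.52,0.2,0.154,0.988,0,0.4],
    [-0.42,-0.52,0.2,0.154,0.988,0,0.4],
    [-0.42,-0.52,0.2,0.154,0.988,0,0.4],
    [-0.42,-0.52,0.16,0.154,0.988,0,0.4],
    [-0.42,-0.52,0,0,0,1,0.4],
    [-0.42,-0.52,0,0,0,1,0.4],
    [-0.42,-0.52,0,0,0,1,0.4],
    [-0.42,-0.52,0,0,0,1,0.4],
    [-0.42,-0.52,0,0,0,1,0.4],
    [-0.42,-0.52,0,0,0,1,0.4],
    [-0.42,-0.52,0,0,0,1,0.4]
  ]
}}

```text
t: 14.3
position: [0.4609, -0.101, 0.2472]
tcp_rot: [-1.657, -2.668, 0.001]
force: [-0.3, 0.5, 0.4]
width: 0.699
finger_force: 0.0
```

Call:
{"method": "step_arm", "body": {
  "series": [
    [0,0,0,0,0,1,0.4],
    [0,0,0,0,0,1,0.4],
    [0,0,0,0,0,1,0.4],
    [0,0,0,0,0,0.8,0.4],
    [0,0,0,0,0,0,0.4],
    [0,0,0,0,0,0,0.4]
  ]
}}

```text
t: 15.05
position: [0.4615, -0.1011, 0.2476]
tcp_rot: [-1.2, -2.903, 0.0]
force: [-0.2, -0.1, -0.3]
width: 0.698
finger_force: 0.0
```

Run:
```python
from h import *
pose()
im,d,P=cloud("wrist"); cv2.imwrite("pics/w4.png",im)
for n,cc,r,z in(("plinth",(.644,-.1706),.04,(.06,.08)),("cap",(.434,-.075),.03,(.07,.09)),("all",(.434,-.075),.03,(.01,.09)),("shoulder",(.434,-.075),.03,(.04,.065)),("pinkish",(.36,-.13),.07,(.004,.015)),("plunger",(.438,-.297),.04,(.053,.07))): print(n,blob(P,cc,r,*z))
```

```text
t 15.05 p [ 0.4615 -0.1011  0.2476] toolz [-0.001  0.    -1.   ] tooly deg 45.07 q [-0.47 -0.07  1.84 -0.    1.38 -1.25] w 0.698 F [-0.2 -0.1 -0.3] ff 0.0
plinth (729, array([ 0.6398, -0.1761,  0.0699]), np.float64(0.0702), 'rect', array([ 0.6416, -0.1791]), array([0.0303, 0.0508]), 64.28, 'circ', array([ 0.6452, -0.1717]), 0.0256)
cap (544, array([ 0.4367, -0.0743,  0.0782]), np.float64(0.0783), 'rect', array([ 0.4369, -0.0745]), array([0.026 , 0.0257]), 46.83, 'circ', array([ 0.4372, -0.0747]), 0.0137)
all (841, array([ 0.4344, -0.0723,  0.0673]), np.float64(0.0777), 'rect', array([ 0.435, -0.073]), array([0.0355, 0.0309]), 51.97, 'circ', array([ 0.4368, -0.0744]), 0.0181)
shoulder (250, array([ 0.4307, -0.0693,  0.0501]), np.float64(0.0503), 'rect', array([ 0.4349, -0.0731]), array([0.0356, 0.0302]), 53.96, 'circ', array([ 0.437 , -0.0747]), 0.0179)
pinkish (1354, array([ 0.3458, -0.1393,  0.0087]), np.float64(0.0087), 'rect', array([ 0.3454, -0.1399]), array([0.1002, 0.02  ]), 54.3, 'circ', array([ 0.3451, -0.1396]), 0.0507)
plunger (379, array([ 0.4401, -0.2943,  0.0584]), np.float64(0.0587), 'rect', array([ 0.4399, -0.2962]), array([0.0283, 0.0262]), 29.42, 'circ', array([ 0.4407, -0.2966]), 0.0147)
```

View pics/w4.png

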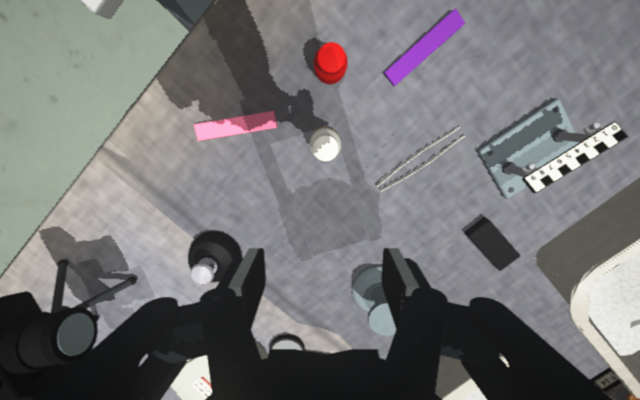

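The white bottle stands alone at (325,143), with the red one at (331,62) and pink at (235,127), both clear of the fingers. I'll descend and grip.

Call:
{"method": "step_arm", "body": {
  "series": [
    [-0.35,0.35,-0.8,0,0,0,0.4],
    [-0.35,0.35,-1,0,0,0,0.4],
    [-0.34,0.34,-1,0,0,0,0.4],
    [0,0,-1,0,0,0,0.4],
    [0,0,-1,0,0,0,0.4],
    [0,0,-1,0,0,0,0.4],
    [0,0,-1,0,0,0,0.4],
    [0,0,-1,0,0,0,0.4],
    [0,0,-0.8,0,0,0,0.4],
    [0,0,-0.5,0,0,0,0.4],
    [0,0,-0.24,0,0,0,0.4],
    [0,0,0,0,0,0,0.4]
  ]
}}

```text
t: 16.6
position: [0.4357, -0.0756, 0.0145]
tcp_rot: [-1.199, -2.904, 0.0]
force: [0.2, -0.1, -0.7]
width: 0.7
finger_force: 0.0
```

Call:
{"method": "step_arm", "body": {
  "series": [
    [0,0,0,0,0,0,0.2],
    [0,0,0,0,0,0,0.1],
    [0,0,0,0,0,0,0],
    [0,0,0,0,0,0,-0.1],
    [0,0,0,0,0,0,-0.2],
    [0,0,0,0,0,0,-0.3],
    [0,0,0,0,0,0,-0.4],
    [0,0,0,0,0,0,-0.4]
  ],
  "squeeze": 30
}}

```text
t: 17.6
position: [0.436, -0.0756, 0.0148]
tcp_rot: [1.199, 2.903, 0.0]
force: [0.3, 1.9, 5.7]
width: 0.412
finger_force: 29.6
```

Call:
{"method": "step_arm", "body": {
  "series": [
    [0,0,0.5,0,0,0,-0.4],
    [0,0,1,0,0,0,-0.4],
    [0,0,1,0,0,0,-0.4],
    [0,0,1,0,0,0,-0.4],
    [0.5,-0.23,0.9,0,0,0,-0.4],
    [0.95,-0.436,0,0,0,0,-0.4],
    [0.95,-0.436,0,0,0,0,-0.4],
    [0.95,-0.436,0,0,0,0,-0.4],
    [0.95,-0.436,0,0,0,0,-0.4],
    [0.95,-0.436,0,0,0,0,-0.4],
    [0.95,-0.436,0,0,0,0,-0.4],
    [0.95,-0.436,0,0,0,0,-0.4]
  ]
}}

```text
t: 19.1
position: [0.6146, -0.158, 0.1246]
tcp_rot: [-1.199, -2.903, 0.0]
force: [-0.2, -0.4, -1.3]
width: 0.413
finger_force: 30.1
```

Call:
{"method": "step_arm", "body": {
  "series": [
    [0.7,-0.32,0,0,0,0,-0.4],
    [0.5,-0.23,-0.3,0,0,0,-0.4],
    [0,0,-0.6,0,0,0,-0.4],
    [0,0,-0.3,0,0,0,-0.4],
    [0,0,0,0,0,0,-0.4],
    [0,0,0,0,0,0,-0.4]
  ]
}}

```text
t: 19.85
position: [0.6442, -0.1713, 0.0947]
tcp_rot: [1.199, 2.904, -0.0]
force: [-0.6, -0.8, 0.0]
width: 0.415
finger_force: 30.1
```

Run:
```python
from h import *
pose()
for n in("scene","top"):
    im,d,P=cloud(n); print(n,"cap",blob(P,(.644,-.171),.03,.14,.19),"plinth",blob(P,(.644,-.171),.035,.06,.075))
    if n=="scene": cv2.imwrite("pics/s3.png",cv2.resize(im[150:250,340:470],None,fx=5,fy=5,interpolation=2))
```

```text
t 19.85 p [ 0.6442 -0.1713  0.0947] toolz [ 0. -0. -1.] tooly deg 45.13 q [-0.44  0.52  1.46 -0.    1.17 -1.23] w 0.415 F [-0.6 -0.8  0. ] ff 30.146207213401794
scene cap (181, array([ 0.6289, -0.169 ,  0.1665]), np.float64(0.1651), 'rect', array([ 0.6323, -0.1649]), array([0.0561, 0.0242]), 66.12, 'circ', array([ 0.638 , -0.1674]), 0.0285) plinth (156, array([ 0.6332, -0.1726,  0.0676]), np.float64(0.0681), 'rect', array([ 0.6383, -0.1704]), array([0.038 , 0.0484]), 15.16, 'circ', array([ 0.6437, -0.1685]), 0.0253)
top cap (7, array([ 0.6167, -0.178 ,  0.1704]), np.float64(0.1692), 'rect', array([ 0.6166, -0.1788]), array([0.0027, 0.011 ]), 1.59, 'circ', array([ 0.618 , -0.1788]), 0.0056) plinth (11, array([ 0.6511, -0.1536,  0.0697]), np.float64(0.07), 'rect', array([ 0.651 , -0.1538]), array([0.0078, 0.0103]), 62.23, 'circ', array([ 0.6517, -0.1542]), 0.0059)
```

View pics/s3.png

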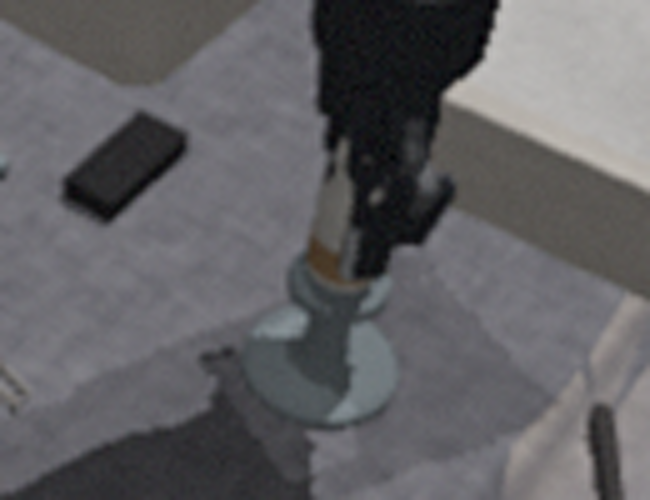

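The bottle hangs upright above the plinth top (340,285 in the crop). I'll lower it to contact.

Call:
{"method": "step_arm", "body": {
  "series": [
    [0,0,-0.2,0,0,0,-0.4],
    [0,0,-0.12,0,0,0,-0.4],
    [0,0,-0.04,0,0,0,-0.4],
    [0,0,-0.02,0,0,0,-0.4],
    [0,0,0,0,0,0,-0.4]
  ]
}}

```text
t: 20.58
position: [0.6444, -0.1714, 0.085]
tcp_rot: [1.199, 2.904, -0.0]
force: [-0.3, 1.7, -1.9]
width: 0.413
finger_force: 30.2
```

Call:
{"method": "step_arm", "body": {
  "series": [
    [0,0,-0.02,0,0,0,-0.4],
    [0,0,0,0,0,0,-0.4]
  ]
}}

```text
t: 20.82
position: [0.6445, -0.1714, 0.0849]
tcp_rot: [1.199, 2.903, -0.0]
force: [-1.0, 0.7, 2.6]
width: 0.416
finger_force: 30.3
```

Contact. I'll open gently and lift clear.

Call:
{"method": "step_arm", "body": {
  "series": [
    [0,0,0,0,0,0,-0.15],
    [0,0,0,0,0,0,-0.1],
    [0,0,0,0,0,0,0],
    [0,0,0,0,0,0,0.2],
    [0,0,0,0,0,0,0.4],
    [0,0,0,0,0,0,0.4],
    [0,0,0.3,0,0,0,0.4],
    [0,0,0.8,0,0,0,0.4],
    [0,0,1,0,0,0,0.4],
    [0,0,1,0,0,0,0.4],
    [0,0,1,0,0,0,0.4],
    [0,0,1,0,0,0,0.4]
  ]
}}

```text
t: 22.32
position: [0.6447, -0.1715, 0.2149]
tcp_rot: [1.198, 2.902, -0.0]
force: [-0.5, -0.3, 0.0]
width: 0.699
finger_force: 0.0
```

Call:
{"method": "step_arm", "body": {
  "series": [
    [-0.9,-0.3,0,0,0,0,-1],
    [-1,-0.6,0,0,0,0,-1],
    [-1,-0.6,0,0,0,0,-1],
    [-1,-0.6,0,0,0,0,-1],
    [-1,-0.6,0,0,0,0,-1],
    [-1,-0.6,0,0,0,0,-1],
    [-1,-0.6,0,0,0,0,-1],
    [-0.3,-0.3,0,0,0,0,-1],
    [0,0,0,0,0,0,-1],
    [0,0,0,0,0,0,-1]
  ]
}}

```text
t: 23.58
position: [0.4651, -0.2761, 0.2124]
tcp_rot: [1.198, 2.903, 0.0]
force: [-0.0, 0.3, -0.7]
width: -0.002
finger_force: 0.0
```

```bash
cat > v.py <<'E'
from h import *
pose()
for n in("scene","top"):
    im,d,P=cloud(n)
    for k,cc,r,z in(("cap",(.644,-.171),.03,(.135,.16)),("bottle",(.644,-.171),.03,(.08,.16)),("plinth",(.644,-.171),.035,(.06,.075)),("bar",(.625,.101),.07,(.066,.09)),("plunger",(.438,-.297),.04,(.04,.07))): print(n,k,blob(P,cc,r,*z))
E
python3 v.py
```

```text
t 23.57 p [ 0.4651 -0.2761  0.2124] toolz [ 0.001 -0.    -1.   ] tooly deg 45.15 q [-0.76  0.12  1.71  0.    1.31 -1.54] w -0.002 F [-0.   0.3 -0.7] ff 0.0
scene cap (31, array([ 0.6325, -0.1654,  0.1417]), np.float64(0.1416), 'rect', array([ 0.633 , -0.1649]), array([0.0215, 0.0073]), 54.63, 'circ', array([ 0.636, -0.167]), 0.0109)
scene bottle (211, array([ 0.6292, -0.1692,  0.1111]), np.float64(0.1114), 'rect', array([ 0.6305, -0.168 ]), array([0.0304, 0.0144]), 67.89, 'circ', array([ 0.6334, -0.1693]), 0.0156)
scene plinth (107, array([ 0.6287, -0.169 ,  0.0678]), np.float64(0.0681), 'rect', array([ 0.6325, -0.1654]), array([0.0489, 0.0244]), 76.02, 'circ', array([ 0.6407, -0.1675]), 0.0248)
scene bar (243, array([0.6236, 0.1003, 0.0755]), np.float64(0.0758), 'rect', array([0.6223, 0.103 ]), array([0.1008, 0.0258]), 81.28, 'circ', array([0.6242, 0.1028]), 0.0508)
scene plunger (150, array([ 0.4369, -0.2963,  0.0566]), np.float64(0.057), 'rect', array([ 0.4388, -0.296 ]), array([0.0276, 0.0277]), 62.37, 'circ', array([ 0.4383, -0.296 ]), 0.0144)
top cap (80, array([ 0.6408, -0.172
[... 161 characters left out ...]
ray([ 0.6363, -0.17  ,  0.1282]), np.float64(0.1263), 'rect', array([ 0.6384, -0.1723]), array([0.0356, 0.0303]), 81.68, 'circ', array([ 0.6408, -0.1728]), 0.0182)
top plinth (80, array([ 0.6359, -0.1647,  0.0694]), np.float64(0.0693), 'rect', array([ 0.639 , -0.1688]), array([0.0483, 0.0382]), 52.43, 'circ', array([ 0.6426, -0.1717]), 0.0247)
top bar (257, array([0.6244, 0.0992, 0.0771]), np.float64(0.077), 'rect', array([0.6229, 0.1001]), array([0.1002, 0.0271]), 80.09, 'circ', array([0.6222, 0.1002]), 0.0503)
top plunger (68, array([ 0.4373, -0.2989,  0.0582]), np.float64(0.0587), 'rect', array([ 0.4368, -0.2999]), array([0.0214, 0.027 ]), 47.74, 'circ', array([ 0.439 , -0.2982]), 0.0145)
```

Bottle upright (cap top at z≈0.148) and centred to about 2 mm; the bar is still in place. Now the plunger.

Call:
{"method": "step_arm", "body": {
  "series": [
    [-0.4,-0.32,-0.5,0,0,0,-1],
    [-0.4,-0.32,-1,0,0,0,-1],
    [-0.23,-0.2,-1,0,0,0,-1],
    [0,0,-1,0,0,0,-1],
    [0,0,-1,0,0,0,-1],
    [0,0,-0.8,0,0,0,-1],
    [0,0,-0.5,0,0,0,-1],
    [0,0,-0.1,0,0,0,-1],
    [0,0,-0.1,0,0,0,-1],
    [0,0,-0.1,0,0,0,-1],
    [0,0,-0.1,0,0,0,-1],
    [0,0,0,0,0,0,-1]
  ]
}}

```text
t: 25.18
position: [0.439, -0.2978, 0.0574]
tcp_rot: [1.199, 2.903, -0.001]
force: [0.8, -0.1, 1.8]
width: 0.0
finger_force: 1.2
```

Call:
{"method": "step_arm", "body": {
  "series": [
    [0,0,-0.1,0,0,0,-1],
    [0,0,-0.1,0,0,0,-1],
    [0,0,-0.1,0,0,0,-1],
    [0,0,-0.04,0,0,0,-1],
    [0,0,-0.03,0,0,0,-1],
    [0,0,0,0,0,0,-1]
  ]
}}

```text
t: 25.92
position: [0.439, -0.2978, 0.048]
tcp_rot: [1.199, 2.903, -0.001]
force: [1.3, -1.0, 5.8]
width: -0.004
finger_force: 2.8
```

Call:
{"method": "step_arm", "body": {
  "series": [
    [0,0,-0.03,0,0,0,-1],
    [0,0,-0.02,0,0,0,-1],
    [0,0,0,0,0,0,-1]
  ]
}}

```text
t: 26.3
position: [0.4391, -0.2979, 0.0477]
tcp_rot: [1.199, 2.903, -0.001]
force: [-1.0, 1.5, 14.0]
width: -0.002
finger_force: 6.7
```

At the stop: 14 N at z=0.0477, and no longer moving. I'll hold briefly, then release upward and clear.

Call:
{"method": "step_arm", "body": {
  "series": [
    [0,0,-0.02,0,0,0,-1],
    [0,0,0,0,0,0,-1],
    [0,0,0,0,0,0,-1]
  ]
}}

```text
t: 26.68
position: [0.4392, -0.2979, 0.0476]
tcp_rot: [1.198, 2.903, -0.001]
force: [-3.8, 1.6, 16.8]
width: -0.003
finger_force: 8.6
```

Call:
{"method": "step_arm", "body": {
  "series": [
    [0,0,0.3,0,0,0,-1],
    [0,0,0.6,0,0,0,-1],
    [0,0,1,0,0,0,-1],
    [0,0,1,0,0,0,-1],
    [0,0,1,0,0,0,-1],
    [0,0,1,0,0,0,-1],
    [0,0,0.5,0,0,0,-1],
    [0,0,0,0,0,0,-1],
    [0,0,0,0,0,0,-1]
  ]
}}

```text
t: 27.8
position: [0.438, -0.2967, 0.1797]
tcp_rot: [-1.198, -2.902, -0.001]
force: [0.3, 0.3, 0.1]
width: -0.002
finger_force: 0.0
```

```bash
python3 v.py
```

```text
t 27.8 p [ 0.438  -0.2967  0.1797] toolz [-0.002  0.002 -1.   ] tooly deg 45.12 q [-0.82  0.13  1.77 -0.    1.24 -1.61] w -0.002 F [0.3 0.3 0.1] ff 0.0
scene cap (71, array([ 0.6363, -0.1674,  0.144 ]), np.float64(0.146), 'rect', array([ 0.6379, -0.1657]), array([0.0269, 0.015 ]), 31.28, 'circ', array([ 0.6407, -0.1704]), 0.0137)
scene bottle (236, array([ 0.6307, -0.1682,  0.1186]), np.float64(0.1187), 'rect', array([ 0.6349, -0.165 ]), array([0.0306, 0.02  ]), 33.07, 'circ', array([ 0.6379, -0.1689]), 0.0159)
scene plinth (86, array([ 0.6275, -0.1641,  0.0681]), np.float64(0.0682), 'rect', array([ 0.6304, -0.1602]), array([0.046 , 0.0194]), 61.17, 'circ', array([ 0.6374, -0.1641]), 0.0231)
scene bar (243, array([0.6237, 0.1004, 0.0754]), np.float64(0.0759), 'rect', array([0.623 , 0.1041]), array([0.1016, 0.0262]), 82.27, 'circ', array([0.6224, 0.1042]), 0.0509)
scene plunger (149, array([ 0.437 , -0.2963,  0.0566]), np.float64(0.057), 'rect', array([ 0.4382, -0.2963]), array([0.0258, 0.0284]), 51.41, 'circ', array([ 0.4386, -0.2958]), 0.0146)
top cap (81, array([ 0.6408, -0.1726,  0.1467]), np.float64(0.1475), 'rect', array([ 0.6413, -0.1729]), array([0.0245, 0.0257]), 6.15, 'circ', array([ 0.6413, -0.1733]), 0.0138)
top bottle (177, array([ 0.6364, -0.1701,  0.1275]), np.float64(0.1257), 'rect', array([ 0.6394, -0.1715]), array([0.0356, 0.0316]), 54.84, 'circ', array([ 0.6411, -0.1728]), 0.0184)
top plinth (78, array([ 0.636 , -0.1647,  0.0688]), np.float64(0.0688), 'rect', array([ 0.6391, -0.1685]), array([0.0482, 0.0396]), 50.18, 'circ', array([ 0.6431, -0.1715]), 0.0252)
top bar (249, array([0.6248, 0.0992, 0.0774]), np.float64(0.0774), 'rect', array([0.6254, 0.0999]), array([0.1001, 0.0212]), 80.52, 'circ', array([0.6213, 0.1006]), 0.0502)
top plunger None
```

Everything is in place, the plunger is back up, and the arm is clear. Handing in.

```bash
python3 -c "
from rig import env
print(env.finish_job())"
```

```text
the job is handed in; nothing more can be done
None
```

The job is handed in at about 28 s: the bottle stands upright on the plinth about 2 mm off centre, the scale lies face up and centred on the rail above its pins, and the plunger was then pressed to its stop and sprang back; no verdict was shown.

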